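# Pack the bamboo keepsake box by the door

### The job

Pack the bamboo keepsake box in layers: first lay the blue bike lock key in the bottom of the box, then set the lift-out tray down into the box over it, then lay the whistle in the seated tray, and last put the lid on, with tray and lid each level and fully home. Finish one layer and let go of it before you start the next, and leave the glass bowl and the little closed flip-top box where they stand.

Things in the scene. Friction and masses are not known exactly. Their poses are not given: they have to be found in the camera images.
- box: Open square bamboo box, fixed, 168 x 168 mm, 57 high; walls 6 (inside 156 x 156), floor 5 mm thick. In each inner corner a post 18 x 18 mm, top 22 mm above the shelf, carries the tray. Origin: centre of its underside; x, y parallel to the walls (same every quarter turn).
- tray: Shallow bamboo tray 146 x 146 mm, upright, 0.16 kg. Floor 4, rim 14 high. Grip: middle divider along its x axis, 12 thick, top 26 mm above the underside over the middle 84 mm, 23 at the ends. Each side a compartment 136 x 62 mm (middle y = +37, -37). Origin: centre of underside. Goes in at any quarter turn, 5 mm play per side; home, underside 22 mm above the box's.
- lid: Bamboo lid, right way up, 0.22 kg: plate 168 x 168 x 7 mm, under it a lip 146 x 146 x 5 on which it lies; on top in the middle a bar grip 70 long (x), 14 wide, its top 34 mm and the plate's top 12 mm above the origin. Origin: centre of the lip's underside. Any quarter turn fits, 5 mm play per side; home, plate on the rim, origin 52 mm above the box's.
- key: Bike lock key lying flat: blue plastic head 28 mm long (x -15 to 13), 26 wide (y), 11 thick; flat steel blade 8 wide along +x, out to x = 42 mm. 0.03 kg. Origin: underside, in the head. Grip across the head's 26 mm (along y) at the origin.
- whistle: Chrome pea whistle on its flat side, 18 mm high: round drum, 24 mm diameter, axis upright; mouthpiece 10 to 13 wide along +x, flush with the drum's +y side, out to x = 32 mm; small ring at -x, out to x = -23. 0.035 kg. Origin: centre of the drum's underside. Grip across the drum's 24 mm (along y) at the origin.
- bowl: Bystander, leave alone: loose glass bowl, 100 mm across the rim, 42 mm high. Origin: centre of its underside.
- flipbox: Bystander, leave alone: small loose bamboo box with its brass-hinged flip-top lid closed, 60 (x) x 90 (y) x 43 mm. Origin: centre of its underside.
Not all that is in view belongs to the job. What is shaped like the lid but orange or red is not meant.

How it is judged:
On the way, in this order (a step that is already met when the one before it is completed fails the run):
1. the key lies let go in the bottom of the box (x of key in the frame of box between -0.078 and 0.078 m and y of key in the frame of box between -0.078 and 0.078 m and z of key in the frame of box between 0 and 0.018 m and contact force between the fingers and key below 0.1 N and linear speed of key below 0.02 m/s and angular speed of key below 0.2 rad/s), for 0.2 s.
2. the tray is home in the box over the key and let go (x of key in the frame of box between -0.078 and 0.078 m and y of key in the frame of box between -0.078 and 0.078 m and z of key in the frame of box between 0 and 0.018 m and horizontal distance between tray and box below 0.012 m and angle between tray's own z axis and vertical below 0.05 rad and z of tray in the frame of box between 0.019 and 0.0245 m and contact force between the fingers and tray below 0.1 N and linear speed of tray below 0.02 m/s and angular speed of tray below 0.2 rad/s), for 0.2 s.
3. the whistle lies let go in the seated tray (x of key in the frame of box between -0.078 and 0.078 m and y of key in the frame of box between -0.078 and 0.078 m and z of key in the frame of box between 0 and 0.018 m and horizontal distance between tray and box below 0.012 m and angle between tray's own z axis and vertical below 0.05 rad and z of tray in the frame of box between 0.019 and 0.0245 m and x of whistle in the frame of tray between -0.068 and 0.068 m and y of whistle in the frame of tray between -0.068 and 0.068 m and z of whistle in the frame of tray between 0 and 0.02 m and contact force between the fingers and whistle below 0.1 N and linear speed of whistle below 0.02 m/s and angular speed of whistle below 0.2 rad/s), for 0.2 s.
At the end, for the whole second after the job is handed in: Key on the box floor (origin under 18 mm up); tray level on its four posts (19 to 24.5 mm up, tilt < 0.05 rad, centre within 12 mm); whistle in a tray compartment; lid level, home on the rim (49 to 54.5 mm up, same tilt and centring); all let go and at rest (all of step 3 and horizontal distance between lid and box below 0.012 m and angle between lid's own z axis and vertical below 0.05 rad and z of lid in the frame of box between 0.049 and 0.0545 m and contact force between the fingers and key below 0.1 N and linear speed of each of key, tray, lid below 0.02 m/s and angular speed of each of key, tray, lid below 0.2 rad/s and contact force between the fingers and tray below 0.1 N and contact force between the fingers and lid below 0.1 N); the robot touches nothing.
It fails at once if the glass bowl is shifted by more than 25 mm or tipped (distance of bowl from where it was at the start of the episode above 0.025 m or angle between bowl's own z axis and vertical above 0.35 rad).
It fails at once if the flip-top box is shifted by more than 25 mm or tipped (distance of flipbox from where it was at the start of the episode above 0.025 m or angle between flipbox's own z axis and vertical above 0.35 rad).
It also fails if it takes over 128 s, if anything falls off the work surface, if the arm or the gripper's body presses on something with over 40 N, if the wrist force passes 120 N, or if a joint passes its speed limit or range.

### The arm

A 6-joint arm with a two-finger parallel gripper is mounted at the origin on the work surface. World frame = base frame: x ahead of the robot, y to its left, z up, the work surface at z = 0. Lengths are in m, angles in rad, forces in N, time in s.
With the tool pointing down it reaches from about 0.25 to 0.725 m from the base axis. Payload 4 kg.
Tool frame: the origin (TCP) lies at the very end of the fingers, on their centre line; the grasp point (between the pads) lies 19 mm behind it; z points along the fingers, y is the line along which they close (so a half turn about z gives the same grasp; the last joint's range is limited). The gripper opens to 85 mm and grips with 20 to 120 N. Pads are 22 mm wide; open, the fingers measure 114 mm over their backs; the gripper's body (76 mm by 85 mm) begins 54 mm behind the grasp point. The pads swing forward as they close: fully open they stand 13 mm farther back than shut.
Start: joints at [1.138, 0.241, 0.005, 1.335, 0, 1.571], TCP at [0.21, 0.454, 0.231] pointing down, gripper open.
Joint ranges: [-2.72, 2.72], [-1.05, 1.87], [-1.09, 1.28], [-1.99, 2.15], [-1.42, 1.44], [-3.14, 3.14]. Speed limits (rad/s): [2.79, 2.79, 3.14, 3.14, 3.14, 3.14].

### API

Orientations are given as a unit quaternion [x, y, z, w].
In Python, from workcell import telemetry, vision, workorder gives the robot as it stands.
- The arm moves only by the shell command python3 -m inch 'ROWS'. ROWS is JSON, a list of rows, each a list of 3 entries, a list of its own where there are three numbers: the turn, a rotation vector about the tool's x, y, z scaled (see below), then the shift along the tool's x, y, z scaled (see below), then the closure, from -1 (fully open) to 1 (shut). A call has 1 to 10 rows; each row shifts and turns the commanded pose from where the row before left it, along the tool's axes as they then stand; what a row does not reach is not made up. The controller multiplies each number of a shift by 0.3 m and each number of a turn by 360 degrees. A row lasts 1/12 s, in which the tool goes at most 41.7 mm and 7.16 degrees, less where a joint would pass 70% of its speed; a pose out of reach is approached as far as the arm can. A call with a number of a shift or a turn outside -1 to 1 is refused whole. A call with a gripper value outside its range is refused whole. The fingers move at their own pace and stop on an object; the grip force is fixed at half the most. Time passes only in rows, so rows that do not move let the fingers close. It gives the time, the measured TCP pose, the force, the opening and the grip force at its end, in the units of the state.
- telemetry.get_obs(): the state, without advancing time (a new reading comes with each control period).
- vision.camera(name): name is "scene" or "side" or "wrist"; returns a dict with "img" (420x560x3 uint8, red, green, blue), "fov_y" (degrees; the focal length in pixels is half the picture's height over the tangent of half this angle, whatever the lens; pixels are square), "cx", "cy" (the principal point, pixels), "pose" (4x4, takes a point from camera to world coordinates). Camera axes: x right, y up, looking along -z (the intrinsics and any distortion apply to the point x, -y, -z); pixel columns grow to the right and rows downward; lengths in m; the calibration is good to about 2 mm. A picture is of the moment at which its call begins. There is no depth.
- workorder.job_done(): hands the job in; it is judged then, once.
The state is a dict: "clock": time; "joint_pos": joint angles; "joint_vel": joint speeds; "tau": joint torques, N m; "eef_pos": TCP position; "tool_rot": TCP orientation; "ft_force": force on the tool from outside, world axes, zero at the start; "ft_torque": the same for the moment, N m; "grip_width": finger opening in m; "grasp_force": force on a finger pad.
Only numpy, scipy, OpenCV 4.12 (cv2) and the standard library are available. Lean on these libraries where they do the work, as an engineer would, in place of code of your own. Each camera call takes 0.05 s, during which the arm holds its last target. There are 200 camera calls.

## Working session

There is one attempt and no reset: what is moved stays moved. The work goes in short steps, Python scripts to look and compute and a shell command to move; the robot and the scene stay as the last step left them, time stands still between calls to the robot, and variables do not carry over. Pictures are saved under pics/ and viewed, at most 14 in all, crops included, and the job is handed in when it is done.

```bash
mkdir -p pics; ls; python3 - <<'E'
from workcell import telemetry, vision
import cv2,numpy as np,pickle
print(telemetry.get_obs())
for n in ["scene","side","wrist"]:
    c=vision.camera(n); print(n,{k:v for k,v in c.items() if k!="img"})
    cv2.imwrite(f"pics/{n}0.png",c["img"][:,:,::-1]); pickle.dump(c,open(f"{n}0.pkl","wb"))
E
```

```text
pics
{'clock': 0.0, 'joint_pos': array([1.13803285e+00, 2.41426247e-01, 3.68944466e-03, 1.33519539e+00,
       1.24092342e-06, 1.57081778e+00]), 'joint_vel': array([ 3.59012854e-04,  1.27594383e-03, -3.98819805e-05,  1.08590820e-03,
       -3.01348943e-04,  6.00292357e-04]), 'tau': array([-1.66303878e-03, -3.72321117e+01,  2.52405524e+01,  1.69740699e-02,
        3.51773885e-06,  1.07118274e-05]), 'eef_pos': array([0.20941857, 0.45331727, 0.23039306]), 'tool_rot': array([ 2.14707506e-01,  9.76677811e-01, -1.04289712e-03, -2.29876617e-04]), 'ft_force': array([ 0.62358849,  0.93852312, -0.21894912]), 'ft_torque': array([ 0.04365026, -0.00450958, -0.01798907]), 'grasp_force': 0.0, 'grip_width': 0.08565678917572347}
scene {'fov_y': 54.43234464534059, 'cx': 279.2223866926919, 'cy': 210.84564514155372, 'pose': array([[-0.57709901, -0.56460666,  0.59006445,  1.05634901],
       [ 0.816615  , -0.39024899,  0.42525954,  0.43944047],
       [-0.00983231,  0.72727234,  0.68627857,  0.76724426],
       [ 0.        ,  0.        ,  0.        ,  1.        ]])}
side {'fov_y': 45.25748401995798, 'cx': 275.87929665276965, 'cy': 210.47181160511553, 'pose': array([[ 0.96825868,  0.11873904, -0.21994582,  0.16666395],
       [-0.24945137,  0.51462216, -0.82032801, -1.05334292],
       [ 0.01578403,  0.8491555 ,  0.52790699,  0.6927366 ],
       [ 0.        ,  0.        ,  0.        ,  1.        ]])}
wrist {'fov_y': 64.81131848821656, 'cx': 273.75130268740304, 'cy': 212.5914017731669, 'pose': array([[ 0.41951456, -0.8631638 , -0.28099072,  0.13755138],
       [ 0.90774797,  0.39854332,  0.13098413,  0.48716973],
       [-0.00107379, -0.31001851,  0.95072991,  0.37232576],
       [ 0.        ,  0.        ,  0.        ,  1.        ]])}
```

View pics/scene0.png

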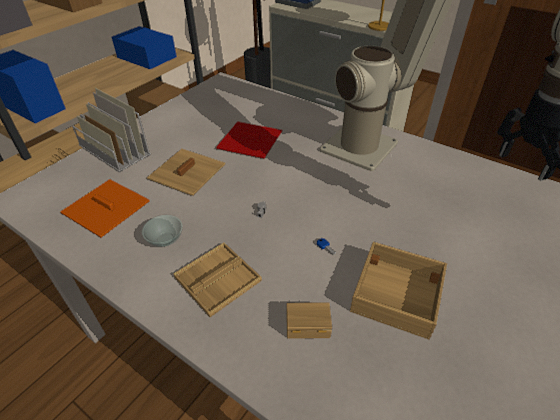

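View pics/side0.png

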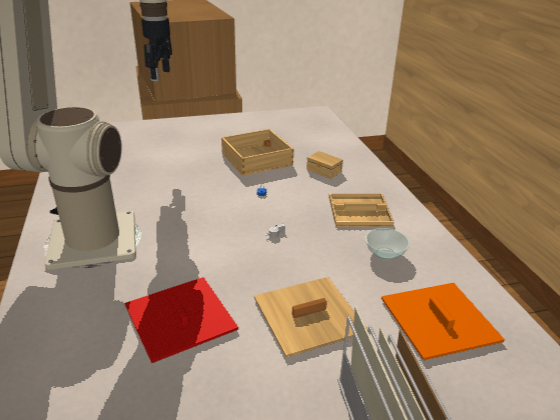

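The scene shows the box at (400,288), key at (323,244), whistle at (260,209), tray at (217,278), bowl at (161,231) and flipbox at (308,320). There are three lid shapes: bamboo (186,171), orange (105,207) and red (249,140). The bamboo one fits the description, because orange and red are ruled out. I'll confirm it in the enlarged crop.

```bash
cat > h.py <<'E'
import numpy as np,cv2,pickle
from scipy.spatial.transform import Rotation as R
from workcell import telemetry, vision
def shot(n,name=None):
    c=vision.camera(n)
    if name: cv2.imwrite(f"pics/{name}.png",c["img"][:,:,::-1]); pickle.dump(c,open(f"{name}.pkl","wb"))
    return c
def ld(n): return pickle.load(open(n+".pkl","rb"))
def ray(c,uv):
    f=c["img"].shape[0]/2/np.tan(np.radians(c["fov_y"])/2)
    d=np.array([(uv[0]-c["cx"])/f,-(uv[1]-c["cy"])/f,-1]); return c["pose"][:3,3],c["pose"][:3,:3]@d
def pt(c,uv,z):
    o,d=ray(c,uv); return (o+d*(z-o[2])/d[2])[:2]
def proj(c,p):
    f=c["img"].shape[0]/2/np.tan(np.radians(c["fov_y"])/2)
    q=c["pose"][:3,:3].T@(np.array(p)-c["pose"][:3,3]); return np.array([c["cx"]-f*q[0]/q[2],c["cy"]+f*q[1]/q[2]])
def to(target,yaw=None):
    """remaining shift (tool axes, units of 0.3m) and turn about tool z (units of 360deg); yaw = world angle of tool x, mod pi"""
    o=telemetry.get_obs(); r=R.from_quat(o["tool_rot"]); x=r.as_matrix()[:,0]
    cur=np.arctan2(x[1],x[0]); s=r.inv().apply(np.array(target)-o["eef_pos"])
    print("tcp",o["eef_pos"].round(4),"yaw",round(np.degrees(cur),1),"q6",o["joint_pos"][5].round(2),"shift u",(s/0.3).round(4),end=" ")
    if yaw is not None: d=(yaw-cur+np.pi/2)%np.pi-np.pi/2; print("turn z u",round(-d/2/np.pi,4),"deg",round(np.degrees(d),1))
    else: print()
def blob(c,lo,hi,roi=None):
    m=cv2.inRange(cv2.cvtColor(c["img"],cv2.COLOR_RGB2HSV),lo,hi)
    if roi: k=np.zeros_like(m);x0,y0,x1,y1=roi;k[y0:y1,x0:x1]=255;m&=k
    cs,_=cv2.findContours(m,0,2); return sorted(cs,key=cv2.contourArea,reverse=True)
E
python3 - <<'E'
from h import *
c=ld("scene0");s=ld("side0")
def crop(c,u,v,w=50,h=37): return cv2.resize(c["img"][v-h:v+h,u-w:u+w,::-1],(400,296),interpolation=cv2.INTER_CUBIC)
t=np.vstack([np.hstack([crop(c,323,244,25,18),crop(c,260,209,25,18)]),np.hstack([crop(c,186,171),crop(c,217,278)])])
cv2.imwrite("pics/m1.png",t)
for n,u,z in [("box",(400,288),.03),("key",(322,243),.008),("whistle",(260,209),.01),("tray",(217,278),.015),("lid",(186,171),.01),("bowl",(161,231),.04),("flip",(309,308),.043)]:
    print(n,pt(c,u,z).round(3))
E
```

```text
box [0.473 0.341]
key [0.438 0.124]
whistle [ 0.429 -0.077]
tray [ 0.674 -0.015]
lid [ 0.422 -0.363]
bowl [ 0.657 -0.21 ]
flip [0.637 0.21 ]
```

View pics/m1.png

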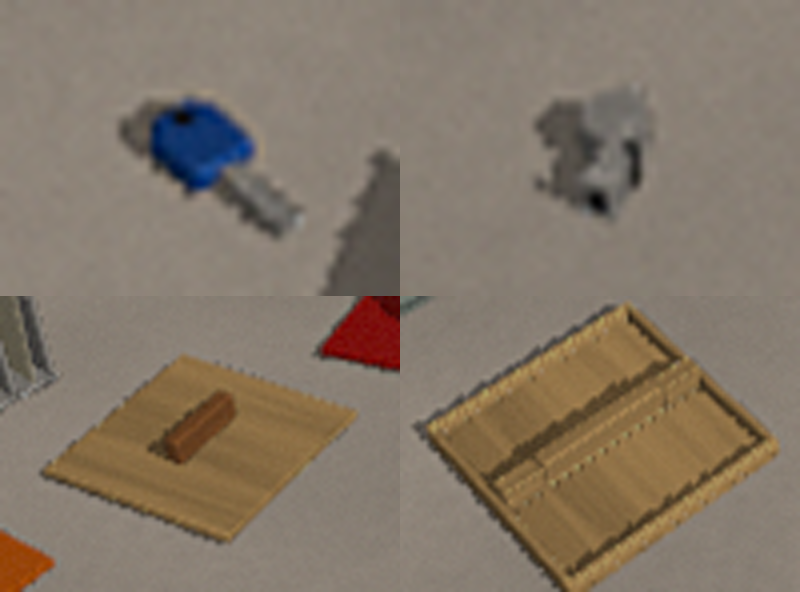

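View pics/wrist0.png

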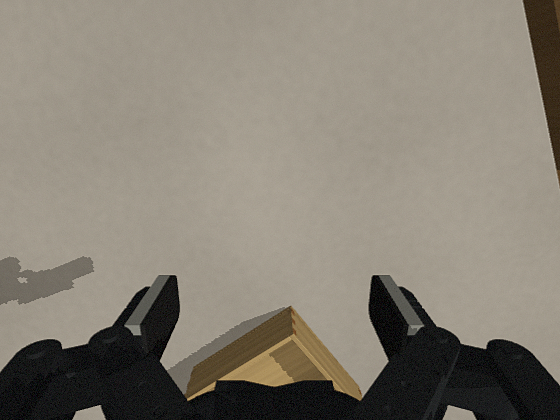

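The lid candidate at (186,171) is plain bamboo with a brown bar grip, so that is the lid. The key has its blue head at (323,244) and its blade tip at (334.5,254). The wrist view shows only a corner of the box.

```bash
python3 - <<'E'
from h import *
c=ld("scene0");s=ld("side0")
def quad(n,uvs,z):
    P=np.array([pt(c,u,z) for u in uvs]); a=[np.degrees(np.arctan2(*(P[(i+1)%4]-P[i])[::-1]))%90 for i in range(4)]
    print(n,P.mean(0).round(4),"sides",[round(np.linalg.norm(P[(i+1)%4]-P[i]),3) for i in range(4)],np.round(a,1))
quad("lid",[(181.5,149),(225.2,163.5),(194,195.2),(147,178)],.012)
quad("tray",[(224,242.7),(261.5,277.7),(210,315),(171.2,273.7)],.014)
quad("box",[(370,243),(446,262),(436,333),(353,306)],.057)
h,t=pt(c,(323,243.9),.011),pt(c,(334.5,254.1),.006); print("key",h,t,np.degrees(np.arctan2(*(t-h)[::-1])))
d=pt(c,(261.9,205.4),.018); m=pt(c,(260,216),.008); print("whistle",d,m)
a,b=pt(c,(192,289),.023),pt(c,(241,258),.023); print("div",a,b,np.degrees(np.arctan2(*(a-b)[::-1])))
k=pt(c,(323,243.9),.011)
to([.35,.2,.23],np.radians(-39))
E
```

```text
lid [ 0.4205 -0.3598] sides [np.float64(0.169), np.float64(0.165), np.float64(0.171), np.float64(0.167)] [7.1 8.7 7.7 7.9]
tray [ 0.6687 -0.0197] sides [np.float64(0.146), np.float64(0.144), np.float64(0.152), np.float64(0.148)] [76.9 77.8 78.4 75.5]
box [0.4821 0.3413] sides [np.float64(0.17), np.float64(0.188), np.float64(0.163), np.float64(0.182)] [15.2 13.2 13.1 15.3]
key [0.44196209 0.12920297] [0.45067767 0.16728552] 77.10926073971572
whistle [ 0.42129272 -0.07593653] [ 0.44920106 -0.06174651]
div [ 0.73209829 -0.03510325] [ 0.60086665 -0.00229558] -14.03614469976306
tcp [0.2095 0.4535 0.2306] yaw 155.2 q6 1.57 shift u [-0.7795 -0.5705  0.0029] turn z u 0.0394 deg -14.2
```

```bash
python3 -m inch '[[[0,0,0],[-0.115,-0.065,0],-1],[[0,0,0],[-0.115,-0.065,0],-1],[[0,0,0],[-0.115,-0.065,0],-1],[[0,0,0],[-0.115,-0.065,0],-1],[[0,0,0],[-0.115,-0.065,0],-1],[[0,0,0],[-0.115,-0.065,0],-1],[[0,0,0],[-0.115,-0.065,0],-1],[[0,0,0],[-0.115,-0.065,0],-1],[[0,0,0],[-0.115,-0.065,0],-1],[[0,0,0],[-0.115,-0.065,0],-1]]' && python3 -m inch '[[[0,0,0.0195],[0,0,0.025],-1],[[0,0,0.0195],[0,0,0.025],-1],[[0,0,0.0195],[0,0,0.025],-1],[[0,0,0.0195],[0,0,0.025],-1],[[0,0,0.0195],[0,0,0.025],-1],[[0,0,0.0195],[0,0,0.025],-1],[[0,0,0.0195],[0,0,0.025],-1],[[0,0,0.0195],[0,0,0.025],-1],[[0,0,0.0195],[0,0,0.025],-1],[[0,0,0.0195],[0,0,0.025],-1]]' && python3 -m inch '[[[0,0,0.0195],[0,0,0],-1],[[0,0,0],[0,0,0],-1],[[0,0,0],[0,0,0],-1]]'
python3 - <<'E'
from h import *
to([.442,.129,.15],np.radians(77)); shot("wrist","w1")
E
```

```text
clock: 0.98
eef_pos: [0.4417, 0.1303, 0.2312]
tool_rot: [0.215, 0.977, -0.0, -0.0]
ft_force: [0.6, 0.8, 0.2]
grip_width: 0.0852
grasp_force: 0.0
clock: 1.82
eef_pos: [0.4408, 0.1321, 0.1556]
tool_rot: [0.739, 0.673, -0.0, -0.0]
ft_force: [-0.6, -0.2, 0.9]
grip_width: 0.0854
grasp_force: 0.0
clock: 2.07
eef_pos: [0.441, 0.1321, 0.1561]
tool_rot: [0.776, 0.63, -0.0, -0.0]
ft_force: [0.7, -0.5, -0.2]
grip_width: 0.0858
grasp_force: 0.0
tcp [0.441  0.1321 0.1561] yaw 78.2 q6 2.07 shift u [-0.0095  0.0055  0.0204] turn z u 0.0032 deg -1.2
```

View pics/w1.png

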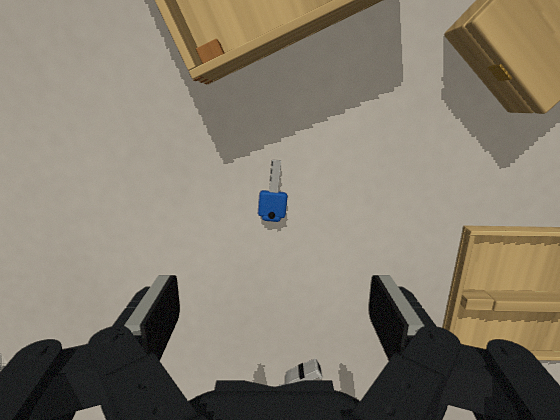

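The key head is at (273,205) with the blade tip at (275,160), almost aligned with tool x. A box corner is at (198,80), the flipbox top right, the tray right and the whistle at the bottom edge.

```bash
python3 - <<'E'
from h import *
c=ld("w1")
k=blob(c,(100,120,40),(130,255,255),(200,150,350,260))[0]
(r)=cv2.minAreaRect(k); print(r)
h=pt(c,r[0],.009); t=pt(c,(275.5,161),.005); a=np.arctan2(*(t-h)[::-1]); print(h,t,np.linalg.norm(t-h),np.degrees(a))
h=h+.001*np.array([np.cos(a),np.sin(a)])
print(h); to([h[0],h[1],.004],a)
E
```

```text
((272.1529235839844, 206.01174926757812), (27.303953170776367, 29.6048526763916), 4.39870548248291)
[0.4379545  0.12458605] [0.44920258 0.16358916] 0.04059263086048908 73.9130045788721
[0.4382316  0.12554689]
tcp [0.4412 0.1322 0.1564] yaw 78.2 q6 2.07 shift u [-0.0237 -0.005   0.5078] turn z u 0.0118 deg -4.2
```

```bash
python3 -m inch '[[[0,0,0.01],[-0.024,-0.005,0.1],-1],[[0,0,0],[0,0,0.1],-1],[[0,0,0],[0,0,0.1],-1],[[0,0,0],[0,0,0.1],-1],[[0,0,0],[0,0,0.06],-1],[[0,0,0],[0,0,0.045],-1],[[0,0,0],[0,0,0],-1],[[0,0,0],[0,0,0],-1]]' && python3 -m inch '[[[0,0,0],[0,0,0],1],[[0,0,0],[0,0,0],1],[[0,0,0],[0,0,0],1],[[0,0,0],[0,0,0],1],[[0,0,0],[0,0,0],1],[[0,0,0],[0,0,0],1],[[0,0,0],[0,0,0],1],[[0,0,0],[0,0,0],1]]'
```

```text
clock: 2.78
eef_pos: [0.4378, 0.1253, 0.0046]
tool_rot: [0.796, 0.605, -0.001, -0.0]
ft_force: [0.8, -0.2, 0.3]
grip_width: 0.0853
grasp_force: 0.0
clock: 3.45
eef_pos: [0.4388, 0.1256, 0.0058]
tool_rot: [0.797, 0.605, 0.001, 0.0]
ft_force: [-0.5, -0.3, 5.9]
grip_width: 0.0237
grasp_force: 58.7
```

```bash
python3 -m inch '[[[0,0,0],[0,0,-0.05],1],[[0,0,0],[0,0,-0.1],1],[[0,0,0],[0,0,-0.12],1],[[0,0,0],[0,0,-0.12],1],[[0,0,0],[0.08,0,-0.1],1],[[0,0,0],[0.1,0,-0.1],1],[[0,0,0],[0.1,0,0],1],[[0,0,0],[0.1,0,0],1],[[0,0,0],[0,0,0],1],[[0,0,0],[0,0,0],1]]'
python3 - <<'E'
from h import *
to([.482,.341,.1]); shot("wrist","w2");shot("scene","s2")
E
```

```text
clock: 4.28
eef_pos: [0.4685, 0.2358, 0.1811]
tool_rot: [0.796, 0.606, -0.0, 0.0]
ft_force: [-0.2, 0.1, -0.7]
grip_width: 0.0236
grasp_force: 59.2
tcp [0.4685 0.2358 0.1811] yaw 74.5 q6 2.31 shift u [ 0.3499 -0.0502  0.2702]
```

View pics/w2.png

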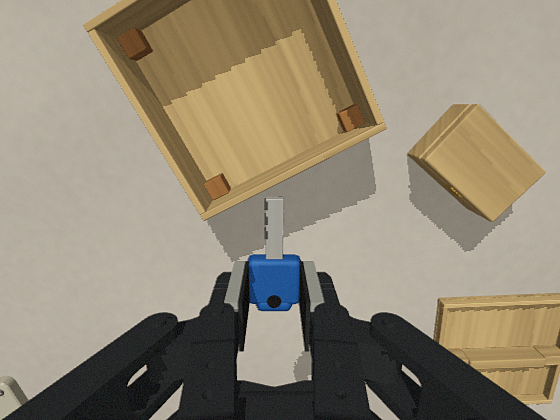

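The key is held with its head at (274,283). The box shows rim corners near (85,26), (206,219) and (385,126), and three posts.

```bash
python3 - <<'E'
from h import *
c=ld("w2"); t=np.array(c["img"][:240,60:420,::-1]); cv2.imwrite("pics/c2.png",cv2.resize(t,(800,533),interpolation=cv2.INTER_CUBIC))
P=[pt(c,u,.057) for u in [(85,26),(206,219),(385,126)]]
print(np.array(P),np.linalg.norm(P[0]-P[1]),np.linalg.norm(P[2]-P[1]))
E
```

```text
[[0.37433594 0.40031431]
 [0.40976216 0.23905159]
 [0.56929397 0.27450169]] 0.16510809097502527 0.1634230978056017
```

View pics/c2.png

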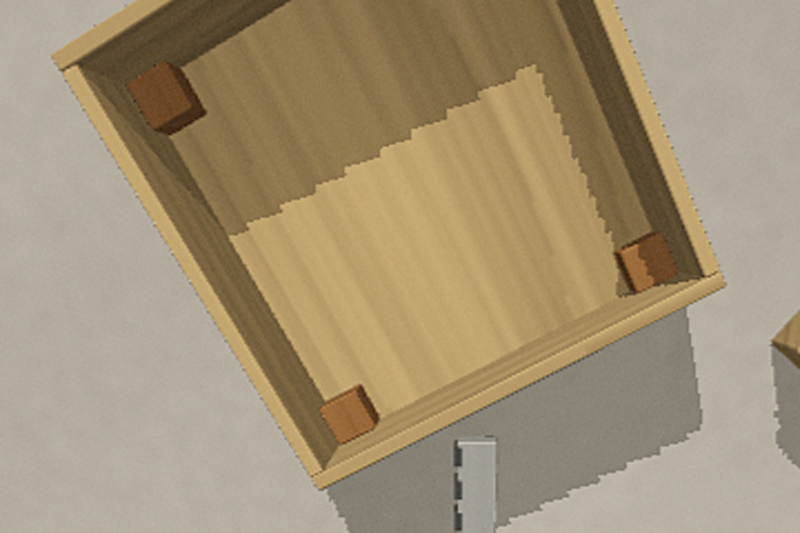

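The rim corners in full-image pixels are (84,26), (204,220) and (386,128).

```bash
python3 -m inch '[[[0,0,0],[0.11,-0.026,0],1],[[0,0,0],[0.11,-0.026,0],1],[[0,0,0],[0.108,-0.027,0.05],1],[[0,0,0],[0,0,0.1],1],[[0,0,0],[0,0,0.1],1],[[0,0,0],[0,0,0.1],1],[[0,0,0],[0,0,0.1],1],[[0,0,0],[0,0,0.06],1],[[0,0,0],[0,0,0.03],1],[[0,0,0],[0,0,0.018],1]]' && python3 -m inch '[[[0,0,0],[0,0,0],1],[[0,0,0],[0,0,0],1],[[0,0,0],[0,0,0],1]]'
```

```text
clock: 5.22
eef_pos: [0.4714, 0.3339, 0.0123]
tool_rot: [0.797, 0.604, -0.002, 0.0]
ft_force: [0.6, -0.9, -0.1]
grip_width: 0.0234
grasp_force: 59.2
clock: 5.47
eef_pos: [0.4736, 0.3364, 0.0156]
tool_rot: [0.797, 0.604, 0.002, 0.0]
ft_force: [0.1, 0.3, -0.2]
grip_width: 0.0234
grasp_force: 59.2
```

```bash
python3 -m inch '[[[0,0,0],[0,0,0.008],1],[[0,0,0],[0,0,0.004],1],[[0,0,0],[0,0,0],1],[[0,0,0],[0,0,0],1]]' && python3 -m inch '[[[0,0,0],[0,0,0],0.1],[[0,0,0],[0,0,0],0.1],[[0,0,0],[0,0,0],-0.1],[[0,0,0],[0,0,0],-0.1],[[0,0,0],[0,0,0],-0.1],[[0,0,0],[0,0,0],-0.1]]'
```

```text
clock: 5.8
eef_pos: [0.4728, 0.3363, 0.0109]
tool_rot: [0.797, 0.605, 0.001, 0.0]
ft_force: [-0.2, 0.3, 1.3]
grip_width: 0.0236
grasp_force: 59.4
clock: 6.3
eef_pos: [0.4723, 0.3358, 0.0102]
tool_rot: [0.797, 0.604, -0.0, -0.0]
ft_force: [-0.7, -0.2, -0.4]
grip_width: 0.0471
grasp_force: 0.0
```

```bash
python3 -m inch '[[[0,0,0],[0,0,-0.05],-0.1],[[0,0,0],[0,0,-0.12],-0.1],[[0,0,0],[0,0,-0.12],-0.5],[[0,0,0],[0,0,-0.12],-1],[[0,0,0],[-0.08,0,-0.1],-1],[[0,0,0],[-0.1,0,-0.09],-1],[[0,0,0],[-0.09,0,-0.09],-1],[[0,0,0],[0,0,-0.08],-1],[[0,0,0],[0,0,0],-1],[[0,0,0],[0,0,0],-1]]'
python3 - <<'E'
from h import *
to([.4718,.3374,.1]); c=shot("wrist","w3")
print([proj(c,[.4718,.3374,.057]).round(0)])
E
```

```text
clock: 7.13
eef_pos: [0.4516, 0.2581, 0.2433]
tool_rot: [0.797, 0.604, 0.002, 0.0]
ft_force: [-0.6, 0.0, -1.0]
grip_width: 0.0853
grasp_force: 0.0
tcp [0.4516 0.2581 0.2433] yaw 74.3 q6 2.36 shift u [ 0.2712 -0.0079  0.4784] 
[array([271., 103.])]
```

View pics/w3.png

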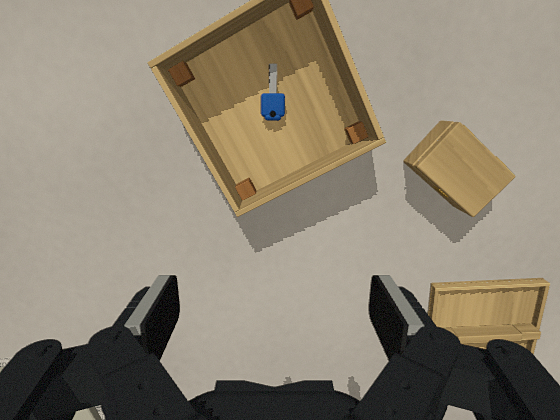

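The key lies in the box with its head at (272,106), clear of the posts. The box rim corners are (150,66), (238,215) and (385,142).

```bash
python3 -m inch '[[[0,0,0],[-0.07,0.095,0],-1],[[0,0,0],[-0.07,0.095,0],-1],[[0,0,0],[-0.07,0.095,0],-1],[[0,0,0],[-0.07,0.095,0],-1],[[0,0,0],[-0.07,0.095,0],-1],[[0,0,0],[-0.07,0.095,0],-1],[[0,0,0],[-0.07,0.095,0],-1],[[0,0,0],[-0.07,0.095,0],-1],[[0,0,0],[-0.07,0.095,0],-1],[[0,0,0],[-0.066,0.093,0],-1]]' && python3 -m inch '[[[0,0,-0.0195],[0,0,0],-1],[[0,0,-0.0195],[0,0,0],-1],[[0,0,-0.0195],[0,0,0],-1],[[0,0,-0.0195],[0,0,0],-1],[[0,0,-0.0195],[0,0,0],-1],[[0,0,-0.0195],[0,0,0],-1],[[0,0,-0.0195],[0,0,0],-1],[[0,0,-0.0195],[0,0,0],-1],[[0,0,-0.0195],[0,0,0],-1],[[0,0,-0.0195],[0,0,0],-1]]' && python3 -m inch '[[[0,0,-0.0195],[0,0,0],-1],[[0,0,-0.0195],[0,0,0],-1],[[0,0,-0.0195],[0,0,0],-1],[[0,0,0],[0,0,0],-1],[[0,0,0],[0,0,0],-1]]' 
python3 - <<'E'
from h import *
c=ld("w3"); P=[pt(c,u,.057) for u in [(150,66),(238,215),(385,142)]]
print(P,np.linalg.norm(P[0]-P[1]),np.linalg.norm(P[2]-P[1]),(P[0]+P[2])/2)
to([.669,-.02,.25],np.radians(166)); c=shot("wrist","w4")
E
```

```text
clock: 8.02
eef_pos: [0.6685, -0.0209, 0.2384]
tool_rot: [0.796, 0.605, -0.002, -0.001]
ft_force: [1.3, 0.9, 0.7]
grip_width: 0.0854
grasp_force: 0.0
clock: 8.85
eef_pos: [0.6677, -0.0191, 0.2383]
tool_rot: [0.301, 0.954, -0.001, -0.002]
ft_force: [-0.7, 0.2, 0.4]
grip_width: 0.0855
grasp_force: 0.0
clock: 9.27
eef_pos: [0.6678, -0.0193, 0.239]
tool_rot: [0.126, 0.992, -0.0, -0.002]
ft_force: [-0.3, 0.1, -0.4]
grip_width: 0.0854
grasp_force: 0.0
[array([0.37434418, 0.39826512]), array([0.40836002, 0.24004948]), array([0.56916294, 0.27282867])] 0.16183098149373956 0.1641098902900838 [0.47175356 0.3355469 ]
tcp [ 0.6678 -0.0193  0.239 ] yaw 165.5 q6 0.22 shift u [-0.0043 -0.0013 -0.0366] turn z u -0.0014 deg 0.5
```

View pics/w4.png

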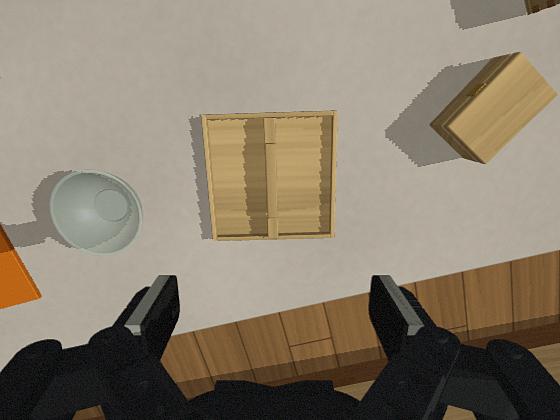

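The tray fills roughly (203,115), (337,111), (335,237) and (214,240), with the divider running vertically at u≈270. The bowl is at left (97,210), well clear. I'll check lens distortion against the known sizes.

```bash
python3 - <<'E'
from h import *
from scipy.optimize import least_squares
w2,w3,w4=ld("w2"),ld("w3"),ld("w4")
t=w4["img"][95:255,185:355,::-1]; cv2.imwrite("pics/c4.png",cv2.resize(t,None,fx=3.7,fy=3.7,interpolation=cv2.INTER_CUBIC))
def und(c,u,k):
    f=210/np.tan(np.radians(c["fov_y"])/2); K=np.array([[f,0,c["cx"]],[0,f,c["cy"]],[0,0,1]])
    return cv2.undistortPoints(np.array([[u]],float),K,np.array([k,0,0,0.]),P=K)[0,0]
B=[(w2,[(83.9,25.7),(203.6,220),(386.3,127.8)],.057,.168),(w3,[(150,66),(238,215),(385,142)],.057,.168),(w4,[(203,115),(337,111),(335,237),(214,240)],.014,.146)]
def res(k,pr=False):
    r=[]
    for c,us,z,L in B:
        P=[pt(c,und(c,u,k[0]),z) for u in us]
        d=[np.linalg.norm(P[i+1]-P[i])-L for i in range(len(P)-1)]+([np.linalg.norm(P[3]-P[0])-L] if len(P)==4 else [])
        r+=d
        if pr: print(np.round(np.array(d)*1e3,1),((P[0]+P[2])/2).round(4),np.degrees(np.arctan2(*(P[2]-P[1])[::-1])))
    return np.array(r)
s=least_squares(res,[0.]); print(s.x); res([0],1); res(s.x,1)
E
```

```text
[-0.04935357]
[-2.5 -1.9] [0.4719 0.3368] 11.86131848449025
[-6.2 -3.9] [0.4718 0.3355] 11.521714668318474
[-3.5 -2.  -1.2 -2.3] [ 0.6678 -0.0201] -12.093381660295973
[ 3.  -0.8] [0.4709 0.3395] 11.907102010120422
[-3.5 -2.9] [0.4717 0.337 ] 11.55711005409491
[-2.6 -1.3 -0.9 -1.5] [ 0.6675 -0.0201] -12.206205757731956
```

View pics/c4.png

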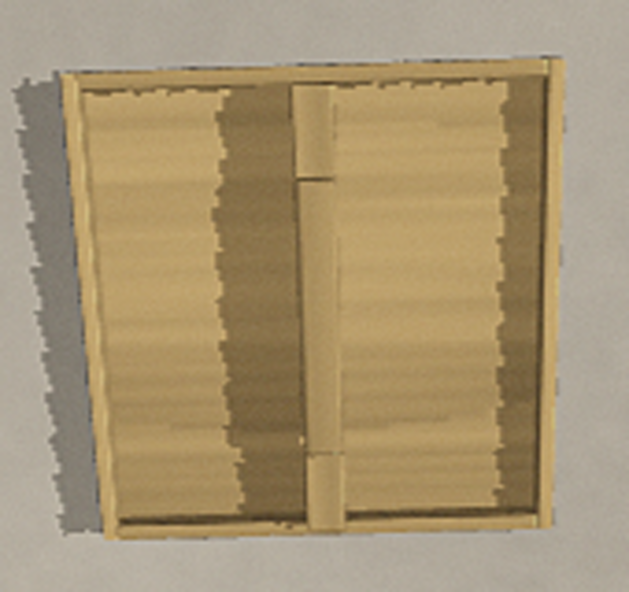

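```bash
python3 - <<'E'
from h import *
c=ld("w4")
a,b=pt(c,(269.6,118),.023),pt(c,(273.1,237.7),.023)
print(a,b,np.linalg.norm(a-b),(a+b)/2,np.degrees(np.arctan2(*(a-b)[::-1])))
P=np.array([pt(c,u,.014) for u in [(201.8,115),(337.7,110.9),(334.5,237.4),(213.6,240.4)]])
print(P.mean(0),[np.degrees(np.arctan2(*(P[(i+1)%4]-P[i])[::-1]))%90 for i in range(4)])
to([.668,-.0203,.010],np.radians(167))
E
```

```text
[ 0.60200286 -0.00638014] [ 0.73288095 -0.03655409] 0.13431136779903766 [ 0.6674419  -0.02146711] 167.0173101964357
[ 0.66774043 -0.02104692] [np.float64(77.151320858557), np.float64(77.3796586491206), np.float64(77.02169269631332), np.float64(77.29063670550025)]
tcp [ 0.6679 -0.0194  0.2395] yaw 165.5 q6 0.22 shift u [-0.0032 -0.0024  0.7649] turn z u -0.0041 deg 1.5
```

```bash
python3 -m inch '[[[0,0,-0.004],[-0.001,-0.005,0.1],-1],[[0,0,0],[0,0,0.12],-1],[[0,0,0],[0,0,0.12],-1],[[0,0,0],[0,0,0.12],-1],[[0,0,0],[0,0,0.12],-1],[[0,0,0],[0,0,0.1],-1],[[0,0,0],[0,0,0.06],-1],[[0,0,0],[0,0,0.025],-1],[[0,0,0],[0,0,0],-1],[[0,0,0],[0,0,0],-1]]' && python3 -m inch '[[[0,0,0],[0,0,0],1],[[0,0,0],[0,0,0],1],[[0,0,0],[0,0,0],1],[[0,0,0],[0,0,0],1],[[0,0,0],[0,0,0],1],[[0,0,0],[0,0,0],1],[[0,0,0],[0,0,0],1],[[0,0,0],[0,0,0],1],[[0,0,0],[0,0,0],1]]'
```

```text
clock: 10.15
eef_pos: [0.6686, -0.0212, 0.0121]
tool_rot: [0.113, 0.994, 0.0, 0.0]
ft_force: [0.0, 0.2, -0.1]
grip_width: 0.0853
grasp_force: 0.0
clock: 10.9
eef_pos: [0.6686, -0.0214, 0.0125]
tool_rot: [0.112, 0.994, 0.0, 0.001]
ft_force: [-0.5, 0.4, 5.2]
grip_width: 0.0104
grasp_force: 62.0
```

```bash
python3 -m inch '[[[0,0,0],[0,0,-0.03],1],[[0,0,0],[0,0,-0.06],1],[[0,0,0],[0,0,-0.1],1],[[0,0,0],[0,0,-0.1],1],[[0,0,0],[0,0,-0.1],1],[[0,0,0],[0,0,-0.07],1],[[0,0,0],[0,0,-0.04],1],[[0,0,0],[0.05,0.056,0],1],[[0,0,0],[0.075,0.085,0],1],[[0,0,0],[0.075,0.085,0],1]]' && python3 -m inch '[[[0,0,0],[0.075,0.085,0],1],[[0,0,0],[0.075,0.085,0],1],[[0,0,0],[0.075,0.085,0],1],[[0,0,0],[0.075,0.085,0],1],[[0,0,0],[0.075,0.085,0],1],[[0,0,0],[0.075,0.085,0],1],[[0,0,0],[0.075,0.085,0],1],[[0,0,0],[0.075,0.085,0],1],[[0,0,0],[0.075,0.085,0],1],[[0,0,0],[0.03,0.03,0],1]]' && python3 -m inch '[[[0,0,-0.0174],[0,0,0],1],[[0,0,-0.0174],[0,0,0],1],[[0,0,-0.0174],[0,0,0],1],[[0,0,-0.0174],[0,0,0],1],[[0,0,0],[0,0,0],1],[[0,0,0],[0,0,0],1],[[0,0,0],[0,0,0],1]]'
python3 - <<'E'
from h import *
to([.4715,.3368,.09],np.radians(12)); c=shot("scene","s5"); d=shot("side","d5"); 
cv2.imwrite("pics/m5.png",cv2.resize(c["img"][200:350,330:480,::-1],(600,600),interpolation=cv2.INTER_CUBIC))
E
```

```text
clock: 11.73
eef_pos: [0.6243, 0.058, 0.1616]
tool_rot: [0.114, 0.994, 0.0, -0.0]
ft_force: [0.1, 0.6, -0.9]
grip_width: 0.0106
grasp_force: 61.3
clock: 12.57
eef_pos: [0.4692, 0.3415, 0.1615]
tool_rot: [0.11, 0.994, 0.0, -0.001]
ft_force: [0.1, 0.0, -1.2]
grip_width: 0.0101
grasp_force: 61.2
clock: 13.15
eef_pos: [0.472, 0.3376, 0.1616]
tool_rot: [-0.104, 0.995, -0.0, -0.0]
ft_force: [-0.3, 0.7, -1.7]
grip_width: 0.0098
grasp_force: 61.2
tcp [0.472  0.3376 0.1616] yaw -168.0 q6 0.41 shift u [ 0.002  -0.0022  0.2387] turn z u -0.0 deg 0.0
```

View pics/m5.png

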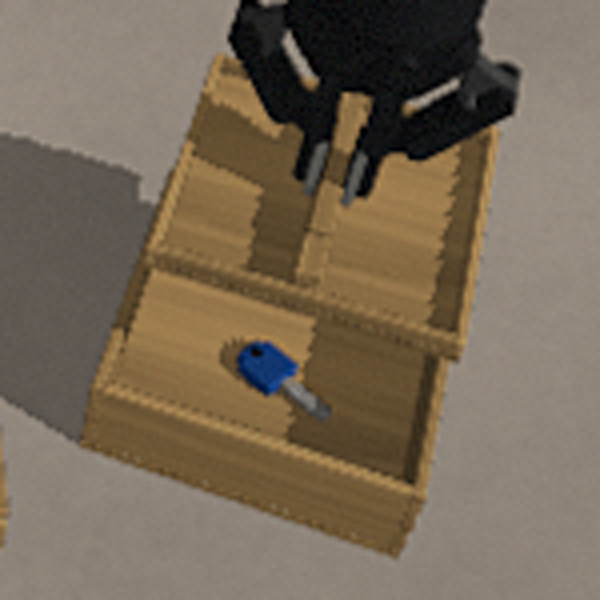

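The tray hangs level over the box, and the key lies on the box floor at crop (268,366). The tray's near corners are at crop (145,258) and (460,347). The box's near rim corners are at crop (97,385) and (425,492).

```bash
python3 - <<'E'
from h import *
c=ld("s5"); g=lambda u,z: pt(c,(330+(u[0]+.5)/4-.5,200+(u[1]+.5)/4-.5),z)
b=[g((97,385),.057),g((425,492),.057)]; t=[g((145,258),.163),g((460,347),.163)]
for n,q,L in(("box",b,.168),("tray",t,.146)):
    v=q[1]-q[0]; a=np.arctan2(v[1],v[0]); m=(q[0]+q[1])/2; nrm=np.array([-v[1],v[0]])/np.linalg.norm(v)
    if nrm@(np.array([.47,.337])-m)<0: nrm=-nrm
    print(n,np.linalg.norm(v),np.degrees(a)%90,m+nrm*L/2)
d=ld("d5"); cv2.imwrite("pics/m5b.png",cv2.resize(d["img"][80:200,200:320,::-1],(600,600),interpolation=cv2.INTER_CUBIC))
print(proj(d,[.4715,.337,.16]))
E
```

```text
box 0.1645375338063859 12.545451304616662 [0.46748943 0.33678079]
tray 0.14291483243262443 13.839443968226291 [0.47552732 0.33626597]
[255.55256899 109.1889345 ]
```

View pics/m5b.png

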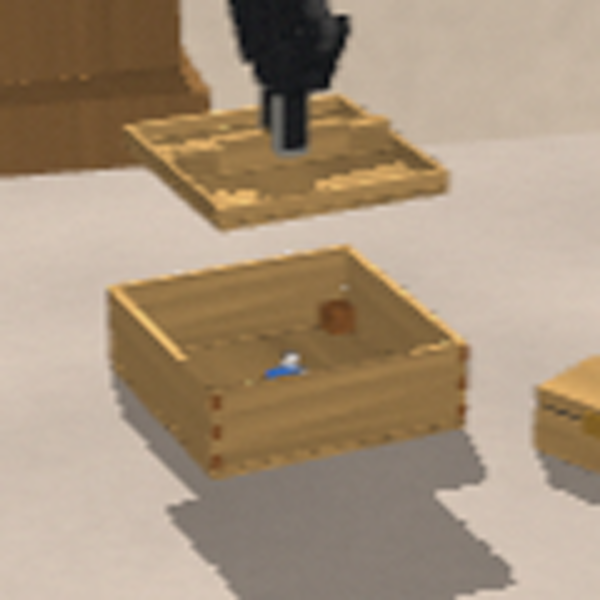

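In the side view the tray is level above the box. Box rim corners are at crop (110,287), (214,392), (468,347) and (347,247). Tray top corners are at (125,127), (222,212), (450,172) and (345,95).

```bash
python3 - <<'E'
from h import *
c=ld("d5"); g=lambda u,z: pt(c,(200+(u[0]+.5)/5-.5,80+(u[1]+.5)/5-.5),z)
for n,us,z in(("box",[(110,287),(214,392),(468,347),(347,247)],.057),("tray",[(125,127),(222,212),(450,172),(345,95)],.163)):
    P=np.array([g(u,z) for u in us]); print(n,P.mean(0),(P[0]+P[2])/2,[(np.linalg.norm(P[(i+1)%4]-P[i]).round(4),round(np.degrees(np.arctan2(*(P[(i+1)%4]-P[i])[::-1]))%90,1)) for i in range(4)])
E
```

```text
box [0.47163331 0.32605288] [0.47163433 0.32515988] [(np.float64(0.1634), np.float64(12.1)), (np.float64(0.1615), np.float64(9.6)), (np.float64(0.1669), np.float64(11.8)), (np.float64(0.1621), np.float64(10.8))]
tray [0.47259715 0.3256951 ] [0.47210835 0.32675608] [(np.float64(0.1468), np.float64(11.9)), (np.float64(0.1438), np.float64(12.8)), (np.float64(0.1422), np.float64(11.4)), (np.float64(0.1448), np.float64(11.0))]
```

```bash
python3 -m inch '[[[0,0,0],[0.004,-0.002,0.08],1],[[0,0,0],[0,0,0.1],1],[[0,0,0],[0,0,0.06],1],[[0,0,0],[0,0,0.03],1],[[0,0,0],[0,0,0.03],1],[[0,0,0],[0,0,0.02],1],[[0,0,0],[0,0,0],1],[[0,0,0],[0,0,0],1]]' && python3 -m inch '[[[0,0,0],[0,0,0.02],1],[[0,0,0],[0,0,0.02],1],[[0,0,0],[0,0,0],1]]'
```

```text
clock: 13.92
eef_pos: [0.4715, 0.3374, 0.0664]
tool_rot: [-0.106, 0.994, 0.0, 0.001]
ft_force: [-0.1, 0.2, -2.0]
grip_width: 0.0104
grasp_force: 61.2
clock: 14.17
eef_pos: [0.4705, 0.3368, 0.053]
tool_rot: [-0.106, 0.994, -0.0, -0.0]
ft_force: [-0.4, -0.8, -2.5]
grip_width: 0.0098
grasp_force: 61.2
```

Tray underside is at about 40 mm, below the 57 mm rim, with no contact force: it has entered. I'll lower it the rest of the way.

```bash
python3 -m inch '[[[0,0,0],[0,0,0.02],1],[[0,0,0],[0,0,0.02],1],[[0,0,0],[0,0,0.012],1],[[0,0,0],[0,0,0.006],1],[[0,0,0],[0,0,0],1],[[0,0,0],[0,0,0],1]]'
```

```text
clock: 14.67
eef_pos: [0.4709, 0.337, 0.0362]
tool_rot: [-0.106, 0.994, -0.0, -0.0]
ft_force: [0.4, 0.7, -1.3]
grip_width: 0.0102
grasp_force: 61.2
```

```bash
python3 -m inch '[[[0,0,0],[0,0,0.006],1],[[0,0,0],[0,0,0],1],[[0,0,0],[0,0,0],0.6],[[0,0,0],[0,0,0],0.4],[[0,0,0],[0,0,0],0.2],[[0,0,0],[0,0,0],0.2],[[0,0,0],[0,0,0],0.2],[[0,0,0],[0,0,0],0.2]]' && python3 -m inch '[[[0,0,0],[0,0,-0.04],0.2],[[0,0,0],[0,0,-0.1],0.2],[[0,0,0],[0,0,-0.12],0],[[0,0,0],[0,0,-0.12],-1],[[0,0,0],[0,0,-0.12],-1],[[0,0,0],[0,0,-0.12],-1],[[0,0,0],[0,0,-0.08],-1],[[0,0,0],[0,0,0],-1],[[0,0,0],[0,0,0],-1]]'
python3 - <<'E'
from h import *
to([.4715,.3368,.09],np.radians(12)); c=shot("wrist","w6")
E
```

```text
clock: 15.33
eef_pos: [0.4711, 0.3371, 0.0347]
tool_rot: [-0.106, 0.994, 0.0, 0.0]
ft_force: [-0.4, 0.9, 0.2]
grip_width: 0.0341
grasp_force: 0.0
clock: 16.08
eef_pos: [0.4718, 0.3377, 0.2466]
tool_rot: [-0.106, 0.994, 0.001, 0.002]
ft_force: [-0.1, -0.3, -0.5]
grip_width: 0.0854
grasp_force: 0.0
tcp [0.4718 0.3377 0.2466] yaw -167.9 q6 0.41 shift u [ 0.004  -0.0038  0.5221] turn z u 0.0004 deg -0.1
```

View pics/w6.png

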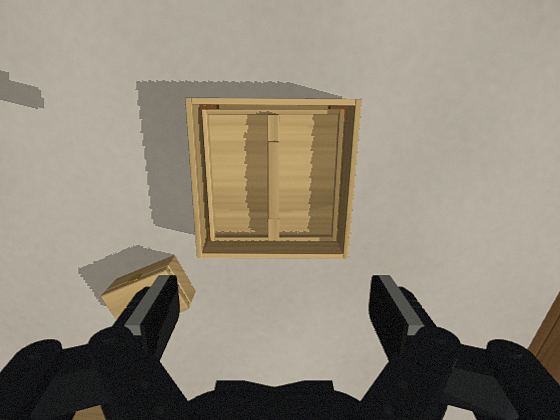

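The tray sits centred in the box: box rim corners (187,98), (361,98), (349,258), (197,258), tray inside at (204,110)–(345,240). On to the whistle.

```bash
python3 -m inch '[[[0,0,0],[0.04,-0.118,0],-1],[[0,0,0],[0.04,-0.118,0],-1],[[0,0,0],[0.04,-0.118,0],-1],[[0,0,0],[0.04,-0.118,0],-1],[[0,0,0],[0.04,-0.118,0],-1],[[0,0,0],[0.04,-0.118,0],-1],[[0,0,0],[0.04,-0.118,0],-1],[[0,0,0],[0.04,-0.118,0],-1],[[0,0,0],[0.04,-0.118,0],-1],[[0,0,0],[0.04,-0.118,0],-1]]' && python3 -m inch '[[[0,0,-0.014],[0.036,-0.117,0.08],-1],[[0,0,-0.014],[0,0,0.1],-1],[[0,0,-0.014],[0,0,0.08],-1],[[0,0,0],[0,0,0],-1],[[0,0,0],[0,0,0],-1]]'
python3 - <<'E'
from h import *
w=ld("w6"); P=np.array([pt(w,u,.057) for u in [(187,98),(361,98),(349,258),(197,258)]]); print("box",P.mean(0),[(np.linalg.norm(P[(i+1)%4]-P[i]).round(4),round(np.degrees(np.arctan2(*(P[(i+1)%4]-P[i])[::-1]))%90,1)) for i in range(4)])
T=np.array([pt(w,u,.036) for u in [(204,110),(345,109),(338,240),(211,240)]]); print("tray",T.mean(0))
to([.4215,-.076,.01]); c=shot("wrist","w7")
p=proj(c,[.428,-.07,.01]).astype(int); print(p)
x,y=p; x=np.clip(x,75,484); y=np.clip(y,56,363)
cv2.imwrite("pics/c7.png",cv2.resize(c["img"][y-56:y+56,x-75:x+75,::-1],(750,560),interpolation=cv2.INTER_CUBIC)); print(x-75,y-56)
E
```

```text
clock: 16.97
eef_pos: [0.4262, -0.0357, 0.2425]
tool_rot: [-0.106, 0.994, 0.0, -0.002]
ft_force: [0.9, 0.2, -0.4]
grip_width: 0.0856
grasp_force: 0.0
clock: 17.38
eef_pos: [0.4227, -0.0688, 0.1656]
tool_rot: [-0.234, 0.972, 0.001, -0.003]
ft_force: [-0.3, 0.1, -0.6]
grip_width: 0.0852
grasp_force: 0.0
box [0.4709097  0.33806879] [(np.float64(0.1646), np.float64(12.1)), (np.float64(0.1672), np.float64(12.3)), (np.float64(0.1679), np.float64(12.0)), (np.float64(0.1669), np.float64(11.2))]
tray [0.46977875 0.33899723]
tcp [ 0.4227 -0.0688  0.1656] yaw -152.9 q6 -0.63 shift u [ 0.0117 -0.0217  0.5187] 
[269 199]
194 143
```

View pics/c7.png

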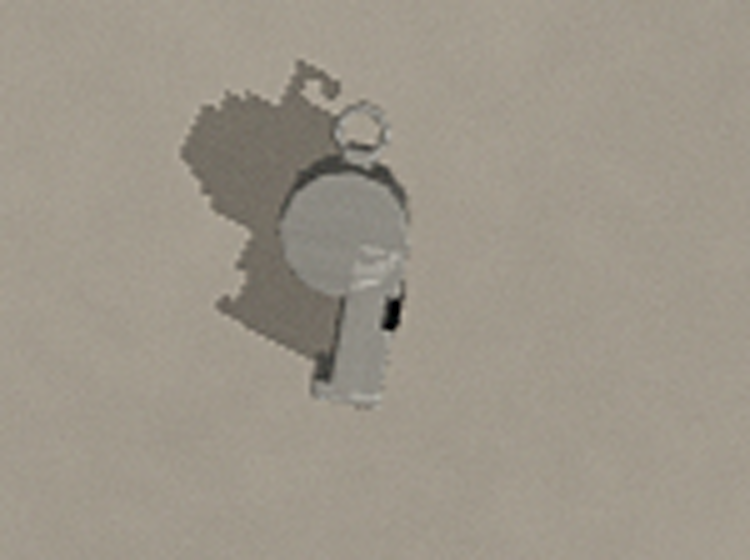

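The whistle drum's top centre is at full-image (262,189). The mouthpiece points down the image, with its straight +y side running from crop (407,225) to (385,400), and the ring is at the top.

```bash
python3 - <<'E'
from h import *
c=ld("w7"); g=lambda u,z: pt(c,(194+(u[0]+.5)/5-.5,143+(u[1]+.5)/5-.5),z)
d=g((343,233),.018); a,b=g((407,225),.016),g((385,400),.016); an=np.arctan2(*(b-a)[::-1]); r=g((362,130),.012)
print(d,np.degrees(an),"diam",np.linalg.norm(g((279,233),.018)-g((407,233),.018)), "ring-drum",np.degrees(np.arctan2(*(d-r)[::-1])))
to([d[0],d[1],.006],an)
E
```

```text
[ 0.4202574  -0.08076115] 20.173184379511632 diam 0.023029635575692438 ring-drum 16.011785520822617
tcp [ 0.4243 -0.0687  0.1673] yaw -152.8 q6 -0.63 shift u [ 0.0293 -0.0303  0.5375] turn z u 0.0194 deg -7.0
```

```bash
python3 -m inch '[[[0,0,0],[0.029,-0.03,0.05],-1],[[0,0,0.0195],[0,0,0.1],-1],[[0,0,0],[0,0,0.12],-1],[[0,0,0],[0,0,0.12],-1],[[0,0,0],[0,0,0.08],-1],[[0,0,0],[0,0,0.045],-1],[[0,0,0],[0,0,0.02],-1],[[0,0,0],[0,0,0],-1],[[0,0,0],[0,0,0],-1]]' && python3 -m inch '[[[0,0,0],[0,0,0],1],[[0,0,0],[0,0,0],1],[[0,0,0],[0,0,0],1],[[0,0,0],[0,0,0],1],[[0,0,0],[0,0,0],1],[[0,0,0],[0,0,0],1],[[0,0,0],[0,0,0],1],[[0,0,0],[0,0,0],1]]'
```

```text
clock: 18.18
eef_pos: [0.423, -0.0808, 0.0084]
tool_rot: [-0.176, 0.984, -0.0, 0.001]
ft_force: [0.2, -0.6, 0.6]
grip_width: 0.0857
grasp_force: 0.0
clock: 18.85
eef_pos: [0.4217, -0.0809, 0.008]
tool_rot: [-0.176, 0.984, 0.0, 0.0]
ft_force: [-2.4, 0.9, 6.6]
grip_width: 0.0211
grasp_force: 58.5
```

```bash
python3 -m inch '[[[0,0,0],[0,0,-0.04],1],[[0,0,0],[0,0,-0.1],1],[[0,0,0],[0,0,-0.1],1],[[0,0,0],[0,0,-0.12],1],[[0,0,0],[0,0,-0.1],1],[[0,0,0],[0,0,-0.04],1],[[0,0,0],[-0.056,0.103,0],1],[[0,0,0],[-0.056,0.103,0],1],[[0,0,0],[-0.056,0.103,0],1],[[0,0,0],[-0.056,0.103,0],1]]' && python3 -m inch '[[[0,0,0],[-0.056,0.103,0],1],[[0,0,0],[-0.056,0.103,0],1],[[0,0,0],[-0.056,0.103,0],1],[[0,0,0],[-0.056,0.103,0],1],[[0,0,0],[-0.056,0.103,0],1],[[0,0,0],[-0.056,0.103,0],1],[[0,0,0],[-0.056,0.103,0],1],[[0,0,0],[0,0,0],1]]' && python3 -m inch '[[[0,0,0.018],[0,0,0],1],[[0,0,0.018],[0,0,0],1],[[0,0,0.018],[0,0,0],1],[[0,0,0.018],[0,0,0],1],[[0,0,0.018],[0,0,0],1],[[0,0,0.018],[0,0,0],1],[[0,0,0.018],[0,0,0],1],[[0,0,0.018],[0,0,0],1],[[0,0,0.018],[0,0,0],1],[[0,0,0],[0,0,0],1]]'
python3 - <<'E'
from h import *
to([.478,.3028,.037],np.radians(142))
E
```

```text
clock: 19.68
eef_pos: [0.4417, 0.0594, 0.1576]
tool_rot: [-0.175, 0.985, -0.0, 0.0]
ft_force: [1.3, -0.3, -0.1]
grip_width: 0.0214
grasp_force: 58.9
clock: 20.35
eef_pos: [0.4778, 0.3078, 0.1567]
tool_rot: [-0.179, 0.984, 0.002, 0.001]
ft_force: [0.7, -0.2, -0.0]
grip_width: 0.0213
grasp_force: 58.9
clock: 21.18
eef_pos: [0.477, 0.3012, 0.1571]
tool_rot: [0.327, 0.945, -0.0, -0.0]
ft_force: [0.0, 0.2, -1.1]
grip_width: 0.0211
grasp_force: 58.9
tcp [0.477  0.3012 0.1571] yaw 141.8 q6 1.23 shift u [0.0006 0.0064 0.4002] turn z u -0.0006 deg 0.2
```

```bash
python3 -m inch '[[[0,0,0],[0,0.006,0.08],1],[[0,0,0],[0,0,0.12],1],[[0,0,0],[0,0,0.1],1],[[0,0,0],[0,0,0.06],1],[[0,0,0],[0,0,0.03],1],[[0,0,0],[0,0,0.013],1],[[0,0,0],[0,0,0],1],[[0,0,0],[0,0,0],1]]' && python3 -m inch '[[[0,0,0],[0,0,0.004],1],[[0,0,0],[0,0,0],1],[[0,0,0],[0,0,0],1]]'
```

```text
clock: 21.85
eef_pos: [0.4793, 0.3038, 0.0376]
tool_rot: [0.326, 0.945, 0.001, 0.001]
ft_force: [2.1, -0.1, -0.7]
grip_width: 0.0215
grasp_force: 58.9
clock: 22.1
eef_pos: [0.479, 0.3037, 0.0363]
tool_rot: [0.326, 0.945, 0.001, 0.001]
ft_force: [-0.6, -1.7, -0.5]
grip_width: 0.0214
grasp_force: 58.9
```

```bash
python3 -m inch '[[[0,0,0],[0,0,0.005],1],[[0,0,0],[0,0,0],1],[[0,0,0],[0,0,0],0.4],[[0,0,0],[0,0,0],0.3],[[0,0,0],[0,0,0],0.3],[[0,0,0],[0,0,0],0.3],[[0,0,0],[0,0,0],0.3],[[0,0,0],[0,0,0],0.3]]' && python3 -m inch '[[[0,0,0],[0,0,-0.03],0.3],[[0,0,0],[0,0,-0.1],0.3],[[0,0,0],[0,0,-0.12],0.3],[[0,0,0],[0,0,-0.12],-1],[[0,0,0],[0,0,-0.12],-1],[[0,0,0],[0,0,-0.12],-1],[[0,0,0],[0,0,-0.08],-1],[[0,0,0],[0,0,0],-1],[[0,0,0],[0,0,0],-1]]'
python3 - <<'E'
from h import *
c=shot("wrist","w8"); to([.42,-.36,.25],np.radians(8))
# whistle: low-saturation pixels inside the box interior
for q in ([.4705,.338,.03],[.478,.3028,.035]): print(proj(c,q).round())
x,y=proj(c,[.478,.3028,.035]).astype(int)
for k in blob(c,(0,0,60),(180,45,255),(x-45,y-35,x+45,y+35))[:3]: m=cv2.boundingRect(k); print(cv2.contourArea(k),m,pt(c,(m[0]+m[2]/2,m[1]+m[3]/2),.04))
E
```

```text
clock: 22.77
eef_pos: [0.4783, 0.3033, 0.0336]
tool_rot: [0.326, 0.945, -0.0, -0.0]
ft_force: [0.1, 0.3, 0.3]
grip_width: 0.0296
grasp_force: 0.0
clock: 23.52
eef_pos: [0.4793, 0.3039, 0.2434]
tool_rot: [0.326, 0.945, 0.002, 0.002]
ft_force: [0.7, -0.4, -0.7]
grip_width: 0.0856
grasp_force: 0.0
tcp [0.4784 0.3033 0.2413] yaw 141.9 q6 1.23 shift u [-1.2106 -1.8603 -0.0307] turn z u -0.128 deg 46.1
[292. 155.]
[271. 181.]
618.5 (261, 160, 23, 52) [0.4821062  0.30188484]
26.0 (225, 209, 9, 7) [0.47639956 0.24639266]
```

```bash
python3 -m inch '[[[0,0,0],[-0.067,-0.103,0],-1],[[0,0,0],[-0.067,-0.103,0],-1],[[0,0,0],[-0.067,-0.103,0],-1],[[0,0,0],[-0.067,-0.103,0],-1],[[0,0,0],[-0.067,-0.103,0],-1],[[0,0,0],[-0.067,-0.103,0],-1],[[0,0,0],[-0.067,-0.103,0],-1],[[0,0,0],[-0.067,-0.103,0],-1],[[0,0,0],[-0.067,-0.103,0],-1]]' && python3 -m inch '[[[0,0,0],[-0.067,-0.103,0],-1],[[0,0,0],[-0.067,-0.103,0],-1],[[0,0,0],[-0.067,-0.103,0],-1],[[0,0,0],[-0.067,-0.103,0],-1],[[0,0,0],[-0.067,-0.103,0],-1],[[0,0,0],[-0.067,-0.103,0],-1],[[0,0,0],[-0.067,-0.103,0],-1],[[0,0,0],[-0.067,-0.103,0],-1],[[0,0,0],[-0.067,-0.103,0],-1]]' && python3 -m inch '[[[0,0,-0.018],[0,0,0],-1],[[0,0,-0.018],[0,0,0],-1],[[0,0,-0.018],[0,0,0],-1],[[0,0,-0.018],[0,0,0],-1],[[0,0,-0.018],[0,0,0],-1],[[0,0,-0.018],[0,0,0],-1],[[0,0,-0.018],[0,0,0],-1],[[0,0,0],[0,0,0],-1],[[0,0,0],[0,0,0],-1]]'
python3 - <<'E'
from h import *
c=shot("wrist","w9"); to([.42,-.36,.25],np.radians(8))
x,y=proj(c,[.42,-.36,.03]).astype(int); print(x,y)
for u in [(x,y),(x-50,y),(x+50,y+20),(x-130,y),(x+130,y)]: print(u,cv2.cvtColor(c["img"][u[1]:u[1]+1,u[0]:u[0]+1],cv2.COLOR_RGB2HSV)[0,0])
E
```

```text
clock: 24.32
eef_pos: [0.4474, -0.0287, 0.2389]
tool_rot: [0.326, 0.945, -0.001, -0.002]
ft_force: [0.0, 0.5, -0.3]
grip_width: 0.0857
grasp_force: 0.0
clock: 25.07
eef_pos: [0.4186, -0.3587, 0.2385]
tool_rot: [0.326, 0.945, 0.001, -0.002]
ft_force: [0.6, -0.1, 0.5]
grip_width: 0.0851
grasp_force: 0.0
clock: 25.82
eef_pos: [0.4193, -0.3571, 0.239]
tool_rot: [-0.062, 0.998, 0.001, -0.001]
ft_force: [-0.8, 0.5, 0.2]
grip_width: 0.0854
grasp_force: 0.0
tcp [ 0.4195 -0.3571  0.2393] yaw -172.9 q6 -0.83 shift u [-0.0003 -0.0096 -0.0356] turn z u -0.0024 deg 0.9
270 182
(np.int64(270), np.int64(182)) [ 15 163 150]
(np.int64(220), np.int64(182)) [ 18 109 164]
(np.int64(320), np.int64(202)) [ 21 119 170]
(np.int64(140), np.int64(182)) [ 19  31 173]
(np.int64(400), np.int64(182)) [ 20  31 167]
```

```bash
python3 - <<'E'
from h import *
c=ld("w9"); bar=blob(c,(8,140,60),(17,255,255),(220,110,330,250))[0]; r=cv2.minAreaRect(bar); print("bar",cv2.contourArea(bar),r,cv2.boundingRect(bar))
pl=blob(c,(8,60,60),(30,255,255),(120,50,430,272))[0]; print(cv2.contourArea(pl)); q=cv2.approxPolyDP(cv2.convexHull(pl),12,True)[:,0]; print(q.tolist())
P=np.array([pt(c,u,.012) for u in q]); print(P.round(4),P.mean(0))
n=len(P); print([(np.linalg.norm(P[(i+1)%n]-P[i]).round(4),round(np.degrees(np.arctan2(*(P[(i+1)%n]-P[i])[::-1]))%90,1)) for i in range(n)])
b=cv2.boxPoints(r); e=sorted(b.tolist(),key=lambda v:v[1]); a0,a1=np.mean(e[:2],0),np.mean(e[2:],0)
A,B=pt(c,a0,.03),pt(c,a1,.03); print("bar ends",A,B,np.linalg.norm(A-B),np.degrees(np.arctan2(*(A-B)[::-1])),(A+B)/2)
E
```

```text
bar 746.0 ((264.5, 179.0), (64.0, 13.0), 90.0) (258, 147, 14, 65)
21373.0
[[343, 99], [335, 244], [198, 245], [185, 101]]
[[ 0.3254 -0.294 ]
 [ 0.4901 -0.2724]
 [ 0.5116 -0.4368]
 [ 0.348  -0.4593]] [ 0.41878989 -0.36563805]
[(np.float64(0.1661), np.float64(7.5)), (np.float64(0.1658), np.float64(7.5)), (np.float64(0.1651), np.float64(7.8)), (np.float64(0.1668), np.float64(7.8))]
bar ends [ 0.38319554 -0.37032782] [ 0.45312159 -0.36222062] 0.07039445681740526 -173.38667664961426 [ 0.41815857 -0.36627422]
```

```bash
python3 -m inch '[[[0,0,-0.0014],[0.006,-0.028,0.1],-1],[[0,0,0],[0,0,0.12],-1],[[0,0,0],[0,0,0.12],-1],[[0,0,0],[0,0,0.12],-1],[[0,0,0],[0,0,0.12],-1],[[0,0,0],[0,0,0.09],-1],[[0,0,0],[0,0,0.05],-1],[[0,0,0],[0,0,0.018],-1],[[0,0,0],[0,0,0],-1],[[0,0,0],[0,0,0],-1]]' && python3 -m inch '[[[0,0,0],[0,0,0],1],[[0,0,0],[0,0,0],1],[[0,0,0],[0,0,0],1],[[0,0,0],[0,0,0],1],[[0,0,0],[0,0,0],1],[[0,0,0],[0,0,0],1],[[0,0,0],[0,0,0],1],[[0,0,0],[0,0,0],1],[[0,0,0],[0,0,0],1]]'
```

```text
clock: 26.7
eef_pos: [0.4197, -0.3665, 0.0197]
tool_rot: [-0.067, 0.998, -0.0, 0.0]
ft_force: [0.7, -0.3, 0.7]
grip_width: 0.0855
grasp_force: 0.0
clock: 27.45
eef_pos: [0.4196, -0.3664, 0.0199]
tool_rot: [-0.068, 0.998, -0.0, 0.0]
ft_force: [0.0, 1.5, 4.9]
grip_width: 0.0123
grasp_force: 62.9
```

```bash
python3 -m inch '[[[0,0,0],[0,0,-0.04],1],[[0,0,0],[0,0,-0.1],1],[[0,0,0],[0,0,-0.12],1],[[0,0,0],[0,0,-0.12],1],[[0,0,0],[0,0,-0.08],1],[[0,0,0],[0,0,-0.04],1],[[0,0,0],[-0.012,0.057,0],1],[[0,0,0],[-0.0245,0.115,0],1],[[0,0,0],[-0.0245,0.115,0],1],[[0,0,0],[-0.0245,0.115,0],1]]' && python3 -m inch '[[[0,0,0],[-0.0245,0.115,0],1],[[0,0,0],[-0.0245,0.115,0],1],[[0,0,0],[-0.0245,0.115,0],1],[[0,0,0],[-0.0245,0.115,0],1],[[0,0,0],[-0.0245,0.115,0],1],[[0,0,0],[-0.0245,0.115,0],1],[[0,0,0],[-0.0245,0.115,0],1],[[0,0,0],[-0.0245,0.115,0],1],[[0,0,0],[-0.0245,0.115,0],1],[[0,0,0],[-0.0245,0.115,0],1]]' && python3 -m inch '[[[0,0,0],[-0.0245,0.115,0],1],[[0,0,0],[-0.0245,0.115,0],1],[[0,0,0],[-0.0245,0.115,0],1],[[0,0,0],[-0.0245,0.115,0],1],[[0,0,0],[-0.0245,0.115,0],1],[[0,0,0],[-0.0245,0.115,0],1],[[0,0,-0.0117],[-0.012,0.058,0],1],[[0,0,0],[0,0,0],1],[[0,0,0],[0,0,0],1],[[0,0,0],[0,0,0],1]]'
python3 - <<'E'
from h import *
to([.4712,.3375,.08],np.radians(12)); c=shot("side","d10")
cs=blob(c,(8,70,60),(30,255,255),(210,60,305,200))
for k in cs[:4]: print(cv2.contourArea(k),cv2.boundingRect(k),cv2.approxPolyDP(cv2.convexHull(k),3,True)[:,0].tolist())
E
```

```text
clock: 28.28
eef_pos: [0.4276, -0.242, 0.1683]
tool_rot: [-0.067, 0.998, 0.001, -0.001]
ft_force: [0.7, 0.1, -2.5]
grip_width: 0.0121
grasp_force: 62.0
clock: 29.12
eef_pos: [0.4537, 0.1101, 0.1685]
tool_rot: [-0.068, 0.998, -0.0, -0.001]
ft_force: [0.9, -0.6, -1.7]
grip_width: 0.0123
grasp_force: 62.0
clock: 29.95
eef_pos: [0.4708, 0.3364, 0.1682]
tool_rot: [-0.104, 0.995, -0.001, -0.001]
ft_force: [-0.4, 0.4, -1.9]
grip_width: 0.0124
grasp_force: 62.0
tcp [0.4708 0.3364 0.1682] yaw -168.0 q6 0.41 shift u [-0.0028  0.0036  0.294 ] turn z u -0.0001 deg 0.0
2450.5 (210, 60, 85, 67) [[210, 60], [235, 60], [294, 117], [241, 126], [210, 114]]
2388.5 (221, 129, 73, 47) [[292, 147], [292, 165], [242, 175], [223, 154], [221, 137], [270, 129]]
```

```bash
python3 -m inch '[[[0,0,0],[-0.002,0.003,0.08],1],[[0,0,0],[0,0,0.1],1],[[0,0,0],[0,0,0.05],1],[[0,0,0],[0,0,0.02],1],[[0,0,0],[0,0,0.01],1],[[0,0,0],[0,0,0],1],[[0,0,0],[0,0,0],1]]'
python3 - <<'E'
from h import *
to([.4712,.3375,.0719],np.radians(12)); c=shot("side","d11"); r=R.from_quat(telemetry.get_obs()["tool_rot"]); print(r.as_matrix()[:,2])
cs=blob(c,(8,70,60),(30,255,255),(210,75,305,200))
for k in cs[:3]: print(cv2.contourArea(k),cv2.boundingRect(k),cv2.approxPolyDP(cv2.convexHull(k),2,True)[:,0].tolist())
E
```

```text
clock: 30.58
eef_pos: [0.4728, 0.3384, 0.0926]
tool_rot: [-0.104, 0.995, 0.001, 0.001]
ft_force: [0.2, 0.4, -2.0]
grip_width: 0.0126
grasp_force: 61.9
tcp [0.4728 0.3384 0.0926] yaw -168.1 q6 0.41 shift u [ 0.0059 -0.0019  0.0691] turn z u -0.0002 deg 0.1
[ 0.002414    0.00170302 -0.99999564]
2868.5 (221, 120, 73, 56) [[293, 139], [292, 165], [242, 175], [222, 152], [221, 128], [269, 120]]
1064.0 (210, 75, 32, 40) [[235, 75], [241, 97], [241, 112], [210, 114], [210, 75]]
```

Seen from the side, the lid and box outlines coincide (both u 221–293). I'll lower gently.

```bash
python3 -m inch '[[[0,0,0],[0.004,-0.001,0.02],1],[[0,0,0],[0,0,0.02],1],[[0,0,0],[0,0,0.014],1],[[0,0,0],[0,0,0.006],1],[[0,0,0],[0,0,0],1],[[0,0,0],[0,0,0],1]]'
```

```text
clock: 31.13
eef_pos: [0.4706, 0.3377, 0.073]
tool_rot: [-0.105, 0.995, -0.0, -0.0]
ft_force: [1.1, -0.6, -3.5]
grip_width: 0.0122
grasp_force: 62.0
```

```bash
python3 -m inch '[[[0,0,0],[0,0,0.005],1],[[0,0,0],[0,0,0],1],[[0,0,0],[0,0,0],1]]' && python3 -m inch '[[[0,0,0],[0,0,0],0.6],[[0,0,0],[0,0,0],0.4],[[0,0,0],[0,0,0],0.1],[[0,0,0],[0,0,0],0],[[0,0,0],[0,0,0],0],[[0,0,0],[0,0,0],0],[[0,0,0],[0,0,0],0]]' && python3 -m inch '[[[0,0,0],[0,0,-0.04],0],[[0,0,0],[0,0,-0.1],0],[[0,0,0],[0,0,-0.12],-1],[[0,0,0],[0,0,-0.12],-1],[[0,0,0],[0,0,-0.12],-1],[[0,0,0],[0,0,-0.05],-1],[[0,0,0],[0,0,0],-1],[[0,0,0],[0,0,0],-1],[[0,0,0],[0,0,0],-1],[[0,0,0],[0,0,0],-1]]'
python3 - <<'E'
from h import *
d=shot("side","d12")
for k in blob(d,(8,70,60),(30,255,255),(210,75,305,200))[:1]: print(cv2.boundingRect(k),cv2.approxPolyDP(cv2.convexHull(k),2,True)[:,0].tolist())
c=shot("wrist","w12"); to([.4712,.3375,.2])
q=cv2.approxPolyDP(cv2.convexHull(blob(c,(8,60,60),(30,255,255),(150,30,400,272))[0]),12,True)[:,0]; print(q.tolist())
P=np.array([pt(c,u,.064) for u in q]); n=len(P); print(P.mean(0),[(np.linalg.norm(P[(i+1)%n]-P[i]).round(4),round(np.degrees(np.arctan2(*(P[(i+1)%n]-P[i])[::-1]))%90,1)) for i in range(n)])
E
```

```text
clock: 31.38
eef_pos: [0.4709, 0.3379, 0.0719]
tool_rot: [-0.105, 0.995, 0.0, 0.0]
ft_force: [-0.1, -0.1, -2.0]
grip_width: 0.0125
grasp_force: 62.0
clock: 31.97
eef_pos: [0.4708, 0.3378, 0.0718]
tool_rot: [-0.104, 0.995, 0.0, 0.0]
ft_force: [0.3, -0.9, 0.8]
grip_width: 0.0427
grasp_force: 0.0
clock: 32.8
eef_pos: [0.4699, 0.3371, 0.2348]
tool_rot: [-0.104, 0.995, -0.001, -0.002]
ft_force: [0.0, -0.4, -0.1]
grip_width: 0.0857
grasp_force: 0.0
(221, 127, 73, 49) [[292, 145], [292, 165], [242, 175], [222, 153], [221, 135], [270, 127]]
tcp [0.47   0.3372 0.235 ] yaw -168.0 q6 0.41 shift u [-0.0045  0.0002  0.1165] 
[[367, 102], [353, 268], [195, 267], [182, 101]]
[0.46990394 0.33781236] [(np.float64(0.1654), np.float64(11.9)), (np.float64(0.1659), np.float64(11.6)), (np.float64(0.1651), np.float64(11.8)), (np.float64(0.1659), np.float64(11.7))]
```

```bash
python3 -c "
from workcell import workorder
print(workorder.job_done())"
```

```text
the job is handed in; nothing more can be done
None
```

I handed the job in at about 33 s: the key is on the box floor, the tray is over it, the whistle is in the tray and the lid is on. My last measurements showed the lid centred and at home height; `job_done()` returned no verdict.

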